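Hang the T-key back in the crowded key rack of the foil press

ROBOT

A 6-joint arm with a two-finger parallel gripper is mounted at the origin on the work surface. World frame = base frame: x ahead of the robot, y to its left, z up, the work surface at z = 0. Lengths are in mm, angles in degrees, forces in N, time in s.
With the tool pointing down it reaches from about 350 to 850 mm from the base axis. Payload 8.1 kg.
Tool frame: the origin (TCP) lies midway between the tips of the shut fingers; the grasp point (between the pads) lies 19 mm behind it; y points along the fingers, x is the direction in which the jaws open and shut, and the axes are right-handed (so a half turn about y gives the same grasp; the last joint's range is limited). The gripper opens to 85 mm and grips with 20 to 120 N. Pads are 22 mm wide; open, the fingers measure 114 mm over their backs; the gripper's body (76 mm by 85 mm) begins 54 mm behind the grasp point. The pads swing forward as they close: fully open they stand 13 mm farther back than shut.
Start: joints at [64.263, 7.471, 85.268, -0, 87.261, -4.893], TCP at [213.476, 560.743, 192.392] pointing down, gripper open.
Joint ranges: [-169.43, 169.43], [-51.17, 129.36], [1.28, 143.12], [-76.62, 256.62], [0, 156.53], [-152.29, 152.29]. Speed limits (degrees/s): [136.94, 136.94, 159.86, 180, 180, 180].

INTERFACE

Orientations are given as [roll, pitch, yaw] about the fixed x, y, z axes, in that order (R = Rz(yaw) Ry(pitch) Rx(roll)).
In Python, from bench import r gives the robot as it stands.
- The arm moves only by the tool move_arm, never from a script. Its arguments are lists of equal length, an entry for each row: "linear": the shift along the tool's x, y, z normalised to -1 to 1, where 1 is 300 mm, a list of three; "twist": the turn, a rotation vector about the tool's x, y, z normalised to -1 to 1, where 1 is pi/2 rad, a list of three; "hand": the opening, from -1 (shut) to 1 (fully open). A call has 1 to 12 rows; each row is the pose to reach, as a shift and turn from the pose measured when the call began, along the tool's axes at that moment; what a row does not reach only later rows make up. A row lasts 1/12 s, in which the tool goes at most 41.7 mm and 7.16 degrees, less where a joint would pass 70% of its speed; a pose out of reach is approached as far as the arm can. A call with a number of a shift or a turn outside -1 to 1 is refused whole. A call with a gripper value outside its range is refused whole. The fingers move at their own pace and stop on an object; "force" is the grip in N (left out, the last holds). Time passes only in rows, so rows that repeat a pose let the fingers close. It gives the time, the measured TCP pose, the force and the opening at its end, in the units of the state.
- r.sense(): the state, without advancing time (a new reading comes with each control period).
- r.snapshot(name): name is "scene" or "side" or "wrist"; returns a dict with "frame" (480x640x3 uint8, red, green, blue), "range_z" (480x640 float32, mm along the optical axis (not along the pixel's ray), 0 where there is no reading), "intrinsics" (3x3 intrinsics, pixels), "R" (3x3) and "t" (3): a world point X has camera coordinates R X + t; the wrist camera has in their place "hand_eye" (4x4, takes a point from camera to tool coordinates, whose origin is the TCP and whose axes are the tool frame's). Camera axes: x right, y down, z forward; pixel columns grow to the right and rows downward; lengths in mm; the calibration is good to about 2 mm. A picture is of the moment at which its call begins: read the wrist's pose just before it.
- r.hand_in(): hands the job in, once; it reports no verdict.
The state is a dict: "time": time; "joint_pos": joint angles; "qd": joint speeds; "joint_efforts": joint torques, N m; "tool_pos": TCP position; "tcp_rot": TCP orientation; "ft_force": force on the tool from outside, world axes, zero at the start; "wrist_torque": the same for the moment, N m; "finger_gap": finger opening in mm.
Only numpy, scipy, OpenCV 4.12 (cv2) and the standard library are available. Lean on these libraries where they do the work, as an engineer would, in place of code of your own. Each camera call takes 0.05 s, during which the arm holds its last target. There are 200 camera calls.

TASK

Take the T-handle key that was left standing in the steel chase block and hang it in the one empty hook of the key rack, pushing its shoulder back against the hook's sprung plate and down until it is fully home on the prongs and the plate has snapped over it, and only then let go, so that it does not drop. Work by feel and gently, never forcing the key against the hook (no more than 20 N), and do not knock the keys hanging next to it or the roll of foil.

Things in the scene. Friction and masses are not known exactly. Their poses are not given: they have to be found in the camera images.
- key: the T-handle key to hang: plain steel, black handle bar, 0.28 to 0.44 kg. Origin: lower tip of its shank; z up the shank, y along the bar. Shank 10 mm thick; shoulder block 14 mm (x) x 34 mm (y) from 70 to 84 mm up; flat-sided bar 14 mm (x) x 62 mm (y) from 126 to 146 mm up. Starts upright and loose in the chase block's socket. Half a turn about z changes nothing
- key_shoulder (a point): middle of the underside of the key's shoulder, 70 mm above its origin; this face comes to rest on the prongs. To hang: underside a little above the lips, shank between the prongs, bar along the rack's y; push back on the noses until the plate is some 11 mm back, so the shoulder is behind the lips; lower straight down, feeling, until it bears on the rigid prongs; let go
- key_bar (a point): centre of the key's handle bar, 136 mm above the key's origin: the place to grip, from above, across its 14 mm. The push on the plate acts 50 to 60 mm below it, so grip firmly (40 N or more)
- chase: the fixed steel chase block on the bench, 110 x 90 x 40 mm, with a round socket 12 mm wide and 32 mm deep in the middle of its top, in which the key stands. Origin: centre of its underside, z up
- rack: the fixed key rack: a grey rail 360 mm long (along y) on two posts, top 160 mm above the bench and 40 mm behind the row of keys, with four steel hooks 74 mm apart that open to its -x (robot's side). Origin: on the bench under the middle of the row; x points away from the robot, from the hooks' open ends to the rail. z up
- hook_free: the empty hook, with neighbours either side; axes as the rack's. Origin: its nominal seat (on the hung key's axis, at prong-top level, 150 mm above the bench). It is adjustable: the hook is really set up to 5 mm nearer or farther (x) and up to 9 mm higher or lower than this nominal pose says; sideways it is true. The setting is in no reading: it must be felt (or seen)
- hook_front (a point): nominal front end of the empty hook, 13 mm in front (-x) of its seat, same uncertainty. The hook is a fork: two flat-topped prongs, gap 16 mm, each 8 mm wide; the shank goes between them from the front, the shoulder rests on them. Each prong ends in a lip 8 mm high and 6 mm thick, inner face 7 mm in front of the hung key's axis
- plate_free (a joint): travel (m) of the empty hook's sprung plate behind the seat: 0 at rest, 0.016 hard stop, 2.5 N at first plus 0.35 N per mm (6.3 N at 11 mm). Plate 30 mm wide, top 38 mm above the prongs; from 16 mm up two noses stand 5 mm forward, at rest 2 mm in front of the hung key's axis. As they snap over the shoulder it drops by 0.005; key home and released: 0.004
- neighbour_a: a similar T-handle key of the press, hanging latched in its own hook of the rack (same shoulder and bar as the key, same origin and axes: bar middle 136 mm above the origin, bar 62 mm long along its y); it must be left alone
- neighbour_c: a similar T-handle key of the press, hanging latched in its own hook of the rack (same shoulder and bar as the key, same origin and axes: bar middle 136 mm above the origin, bar 62 mm long along its y); it must be left alone
- neighbour_d: a similar T-handle key of the press, hanging latched in its own hook of the rack (same shoulder and bar as the key, same origin and axes: bar middle 136 mm above the origin, bar 62 mm long along its y); it must be left alone
- foil_roll: a standing roll of gold foil, 56 mm wide, 75 mm high, a bystander. Origin: centre of its underside

How it is judged:
By the outcome, as a careful person would: the job done as asked, in the order asked, and still so for the second after the job is handed in, with the robot touching nothing.
It also fails if it takes over 58 s, if anything falls off the work surface, if the arm or the gripper's body presses on something with over 40 N, if the wrist force passes 120 N, or if a joint passes its speed limit or range.

## Working session

There is one attempt and no reset: what is moved stays moved. The work goes in short steps, Python scripts to look and compute and a tool call to move; the robot and the scene stay as the last step left them, time stands still between calls to the robot, and variables do not carry over. Pictures are saved under pics/ and viewed, on a budget of 10 in all, crops included, one or two more only if the job needs it, and the job is handed in when it is done.

Besides the shell and the picture viewer there is one more tool, called after ">>>" by a JSON object that holds its "fn" and its "kwargs". move_arm: Moves the arm, as the interface text tells. Scaled input: -1 to 1 covers 300 mm each way for a shift and pi/2 rad each way for a turn. Its arguments: {"type":"object","properties":{"linear":{"type":"array","items":{"type":"array","items":{"type":"number","minimum":-1,"maximum":1}}},"twist":{"type":"array","items":{"type":"array","items":{"type":"number","minimum":-1,"maximum":1}}},"hand":{"type":"array","items":{"type":"number"}},"force":{"type":"number"}},"required":["linear","twist","hand"]}

```bash
ls; mkdir -p pics; python3 - <<'E'
from bench import r
import cv2,numpy as np
print(r.sense())
a=[]
for n in("scene","side"):
    s=r.snapshot(n); np.savez(f"{n}0.npz",**s); print(n,s["intrinsics"].tolist(),s["R"].tolist(),s["t"].tolist())
    cv2.imwrite(f"pics/{n}0.png",s["frame"][:,:,::-1])
s=r.snapshot("wrist");np.savez("wrist0.npz",**s);print(s["hand_eye"],s["intrinsics"])
E
```

```text
pics
{'time': 0.0, 'joint_pos': array([ 6.42617818e+01,  7.51592192e+00,  8.53296056e+01, -1.32508465e-03,
        8.72614395e+01, -4.89475746e+00]), 'qd': array([ 0.0269417 ,  0.00677095, -0.03096006,  0.04753627,  0.17432191,
        0.0133717 ]), 'joint_efforts': array([-1.47740418e-03, -5.69388986e+01, -5.00555956e+01, -3.67867324e-04,
        1.46347174e-02, -4.48419814e-05]), 'tool_pos': array([213.22159556, 560.16675111, 191.33288877]), 'tcp_rot': array([-89.99219157,   0.10668984,  69.15661105]), 'ft_force': array([ 0.10720084, -0.01108048,  1.16529141]), 'wrist_torque': array([0.01448348, 0.03491681, 0.025929  ]), 'finger_gap': 85.3128402647408}
scene [[448.55991325584796, 0.0, 322.69356278149], [0.0, 448.55991325584796, 242.81162057058881], [0.0, 0.0, 1.0]] [[-0.7102163111138607, 0.7037463811659735, -0.018270807962865784], [0.49492718749711034, 0.4806840266578003, -0.7238714979830628], [-0.5006394615928909, -0.5231480646163563, -0.6896928533660043]] [316.9620405236506, -178.81400077605159, 1363.5317994894199]
side [[527.4990780976349, 0.0, 317.1865347621691], [0.0, 527.4990780976349, 250.71818697347376], [0.0, 0.0, 1.0]] [[0.8984921340572382, -0.43876023355255206, 0.014189520435149969], [-0.31924547073153425, -0.675253541472251, -0.6649172761679333], [0.3013207833101971, 0.5928930023048784, -0.7467822128058733]] [-419.55160873914787, 265.9786290137295, 841.9439518404612]
[[ 9.99999760e-01  5.31220378e-04 -4.44477066e-04 -2.06635704e+00]
 [ 5.72898528e-04 -2.73696763e-01  9.61815863e-01 -1.81504646e+02]
 [ 3.89284252e-04 -9.61815887e-01 -2.73697002e-01  6.92035081e+01]
 [ 0.00000000e+00  0.00000000e+00  0.00000000e+00  1.00000000e+00]] [[394.48641681   0.         323.78724077]
 [  0.         394.48641681 236.34124655]
 [  0.           0.           1.        ]]
```

View pics/scene0.png

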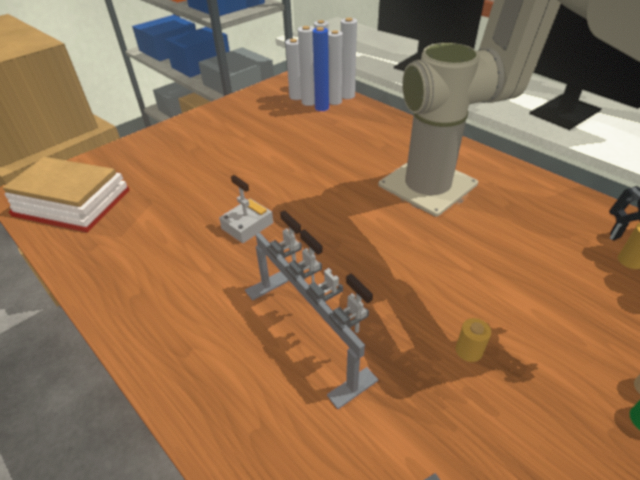

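View pics/side0.png

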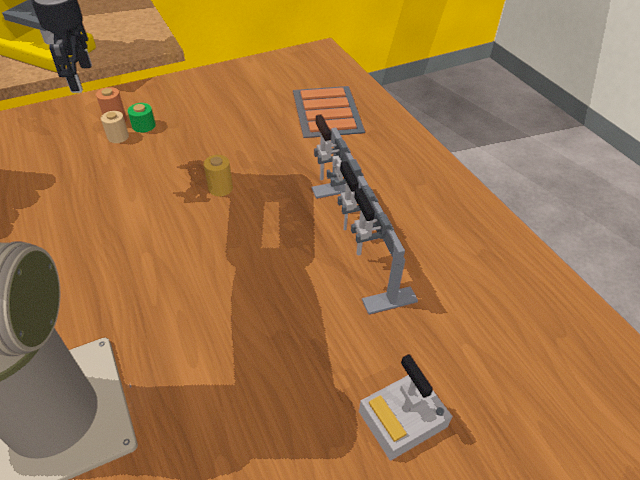

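The scene view shows the key's bar at (240,183) above the chase block at (246,220). The neighbours' bars are at (290,222), (312,241) and (359,288), and the empty hook is near (327,287). In the side view the key's bar is at (417,375) and the neighbours' are at (324,128), (349,176) and (365,204). The foil roll is at (218,177).

```bash
cat > h.py <<'E'
import numpy as np,cv2
def cloud(s,mask):
    v,u=np.nonzero(mask&(s["range_z"]>0)); z=s["range_z"][v,u]; K=s["intrinsics"]
    p=np.c_[(u-K[0,2])/K[0,0]*z,(v-K[1,2])/K[1,1]*z,z]
    return (p-s["t"])@s["R"]
def ray(s,u,v,h):
    K=s["intrinsics"];d=s["R"].T@np.array([(u-K[0,2])/K[0,0],(v-K[1,2])/K[1,1],1]);c=-s["R"].T@s["t"]
    return c+d*(h-c[2])/d[2]
E
python3 - <<'E'
from h import *
roi={"scene":(225,170,385,310),"side":(305,105,440,405)}
for n in roi:
    s=dict(np.load(f"{n}0.npz")); x0,y0,x1,y1=roi[n]
    m=np.zeros((480,640),bool); m[y0:y1,x0:x1]=s["frame"][y0:y1,x0:x1].max(2)<60
    k,l,st,c=cv2.connectedComponentsWithStats(m.astype(np.uint8),connectivity=8)
    for i in range(1,k):
        if st[i,4]<25: continue
        p=cloud(s,l==i); 
        if len(p)<10: print(n,c[i],st[i],"nodepth");continue
        q=np.median(p,0); r_=cv2.minAreaRect(p[:,:2].astype(np.float32))
        w=np.linalg.svd(p[:,:2]-p[:,:2].mean(0),full_matrices=False)[2][0]
        print(n,c[i].round(1),st[i,4],"med",q.round(1),"z",np.percentile(p[:,2],[5,95]).round(),"rect",np.round(r_[0],1),np.round(r_[1],1),"ang",np.degrees(np.arctan2(w[1],w[0])).round(1))
s=dict(np.load("side0.npz"));f=s["frame"].astype(int)
a=cloud(s,np.ones((480,640),bool)); 
# chase top
m=(abs(a[:,2]-40)<4)&(a[:,0]>300)&(a[:,0]<800)&(a[:,1]<200)&(a[:,1]>-400)
print(cv2.minAreaRect(a[m,:2].astype(np.float32)),m.sum(),np.median(a[m],0))
m=(abs(a[:,2]-160)<5)&(a[:,0]>300)&(a[:,0]<800);print("rail",np.median(a[m],0),m.sum())
for h in (146,):
  pass
E
```

```text
scene [303.2 234.8] 302 med [576.2  88.5 223.8] z [214. 227.] rect [571.7  68.8] [126.6  11.1] ang 81.9
scene [358.7 288.1] 265 med [601.9 251.8 224.5] z [214. 228.] rect [600.  249.5] [57.5 11.8] ang -98.2
side [323.8 129.4] 155 med [591.1 227.5 223.6] z [212. 229.] rect [593.7 242.5] [59.8 12.2] ang -95.4
side [358.1 192.7] 697 med [564.7  47.8 225.9] z [169. 229.] rect [591.9 114.3] [246.7  47.8] ang -98.3
side [416.4 375.8] 527 med [ 495.5 -247.9  154.4] z [141. 157.] rect [ 498.4 -245.4] [59.9 12.9] ang -89.8
((519.512451171875, -155.68881225585938), (297.3008117675781, 129.07591247558594), 77.780029296875) 2534 [ 497.59362702 -256.29182308   41.42370705]
rail [594.1457383   52.97222091 160.96127349] 1354
```

```bash
python3 - <<'E'
from h import *
th=np.radians(-8.2+0) # rack yaw guess
for n in ("scene","side"):
    s=dict(np.load(f"{n}0.npz")); dark=s["frame"].max(2)<60; p=cloud(s,dark)
    p=p[(p[:,2]>220)&(p[:,2]<232)&(p[:,0]>500)&(p[:,0]<650)&(p[:,1]>-50)&(p[:,1]<330)]
    X=np.array([np.cos(th),np.sin(th)]);Y=np.array([-np.sin(th),np.cos(th)])
    y=p[:,:2]@Y; x=p[:,:2]@X
    o=np.argsort(y); cut=np.nonzero(np.diff(y[o])>6)[0]+1
    for g in np.split(o,cut):
        if len(g)<15: continue
        q=p[g]; w=np.linalg.svd(q[:,:2]-q[:,:2].mean(0),full_matrices=False)[2][0]
        print(n,len(g),"y' %.1f..%.1f  x' %.1f..%.1f"%(y[g].min(),y[g].max(),*np.percentile(x[g],[2,98])),"mean",q.mean(0).round(1),"ang",(np.degrees(np.arctan2(w[1],w[0]))%180).round(1))
    p=cloud(s,dark); p=p[(abs(p[:,2]-154)<5)&(p[:,1]<-190)&(p[:,1]>-300)&(abs(p[:,0]-497)<40)]
    if len(p)>10: print(n,"key",p.mean(0),p.min(0),p.max(0),cv2.minAreaRect(p[:,:2].astype(np.float32)))
    # steel bits around free hook
    a=cloud(s,~dark)
    gray=None
    yy=a[:,:2]@Y; xx=a[:,:2]@X
    m=(a[:,2]>50)&(a[:,2]<80)&0
    m=(a[:,2]>37)&(a[:,2]<45)&(a[:,1]<-150)&(a[:,1]>-330)&(abs(a[:,0]-500)<90)
    print(n,"chase",cv2.minAreaRect(a[m,:2].astype(np.float32)),m.sum())
    m=(abs(a[:,2]-160)<3)&(a[:,0]>500)&(a[:,0]<700)&(a[:,1]>-80)&(a[:,1]<330)
    print(n,"rail",cv2.minAreaRect(a[m,:2].astype(np.float32)),m.sum())
E
```

```text
scene 78 y' 86.3..139.5  x' 551.5..560.3 mean [568.3  37.4 224.3] ang 84.0
scene 131 y' 152.0..212.8  x' 552.1..561.0 mean [578.2 105.6 225.1] ang 82.4
scene 191 y' 303.8..360.5  x' 553.3..563.1 mean [600.8 250.2 225.2] ang 81.1
scene chase ((499.77099609375, -242.9502716064453), (114.99150848388672, 92.99609375), 1.6347291469573975) 698
scene rail ((599.5596923828125, 134.46920776367188), (359.9971618652344, 65.71815490722656), 81.04918670654297) 974
side 263 y' 74.4..136.7  x' 545.2..557.7 mean [559.8  23.5 226.4] ang 82.1
side 226 y' 147.5..211.3  x' 545.7..558.5 mean [570.9  96.2 226.4] ang 81.3
side 98 y' 294.7..354.6  x' 547.3..558.6 mean [592.1 234.9 226. ] ang 82.7
side key [ 497.60836284 -246.68796566  154.68324652] [ 492.02279187 -275.22605787  149.0951302 ] [ 504.75089242 -215.48776911  158.38077957] ((498.4462585449219, -245.34884643554688), (59.739418029785156, 12.695395469665527), 89.81861114501953)
side chase ((499.9593811035156, -243.96092224121094), (112.0417709350586, 91.09228515625), 3.1889424324035645) 2540
side rail ((598.4554443359375, 133.0809783935547), (359.82952880859375, 66.62166595458984), 81.063232421875) 701
```

```bash
cat >> h.py <<'E'
from scipy.spatial.transform import Rotation as Rn
def plan(st,pos,yaw,frac=1.0):
    """shift and turn (normalised) from state to TCP pos, tool straight down with given yaw"""
    R0=Rn.from_euler("xyz",st["tcp_rot"],degrees=True); R1=Rn.from_euler("xyz",[-90,0,yaw],degrees=True)
    d=R0.inv().apply(np.array(pos)-st["tool_pos"])*frac
    w=(R0.inv()*R1).as_rotvec()*frac
    return (d/300).round(4).tolist(),(w/(np.pi/2)).round(4).tolist()
def show(st): print("t %.2f"%st["time"],"tcp",st["tool_pos"].round(2),st["tcp_rot"].round(2),"F",st["ft_force"].round(2),"M",st["wrist_torque"].round(2),"gap %.1f"%st["finger_gap"])
E
python3 - <<'E'
from bench import r
from h import *
st=r.sense();print(plan(st,[355,150,290],35))
E
```

```text
([-1.1105, -0.3266, -0.9282], [0.0002, 0.3795, -0.0009])
```

>>> {"fn": "move_arm", "kwargs": {"linear": [[-1,-0.294,-0.836],[-1,-0.294,-0.836],[-1,-0.294,-0.836],[-1,-0.294,-0.836],[-1,-0.294,-0.836],[-1,-0.294,-0.836],[-1,-0.294,-0.836],[-1,-0.294,-0.836],[-1,-0.294,-0.836],[-1,-0.294,-0.836],[-1,-0.294,-0.836]], "twist": [[0,0.35,0],[0,0.35,0],[0,0.35,0],[0,0.35,0],[0,0.35,0],[0,0.35,0],[0,0.35,0],[0,0.35,0],[0,0.35,0],[0,0.35,0],[0,0.35,0]], "hand": [1,1,1,1,1,1,1,1,1,1,1]}}

```text
time: 1.07
tool_pos: [342.8, 187.1, 281.7]
tcp_rot: [-90.2, -0.0, 37.4]
ft_force: [0.1, 0.1, -0.0]
finger_gap: 85.3
```

```bash
python3 - <<'E'
from bench import r
from h import *
st=r.sense();show(st);print(plan(st,[498,-245,270],0))
E
```

```text
t 1.07 tcp [342.76 187.12 281.72] [-9.018e+01 -4.000e-02  3.738e+01] F [ 0.14  0.09 -0.04] M [-0.02  0.04 -0.02] gap 85.3
([-0.4633, 0.0432, -1.4586], [0.0017, 0.4153, 0.0011])
```

>>> {"fn": "move_arm", "kwargs": {"linear": [[-0.318,0.03,-1],[-0.318,0.03,-1],[-0.318,0.03,-1],[-0.318,0.03,-1],[-0.318,0.03,-1],[-0.318,0.03,-1],[-0.318,0.03,-1],[-0.318,0.03,-1],[-0.318,0.03,-1]], "twist": [[0,0.4153,0],[0,0.4153,0],[0,0.4153,0],[0,0.4153,0],[0,0.4153,0],[0,0.4153,0],[0,0.4153,0],[0,0.4153,0],[0,0.4153,0]], "hand": [1,1,1,1,1,1,1,1,1]}}

```text
time: 1.82
tool_pos: [449.6, -113.1, 272.2]
tcp_rot: [-90.2, -0.0, -0.2]
ft_force: [-0.3, 0.4, 0.7]
finger_gap: 85.5
```

```bash
python3 - <<'E'
from bench import r
from h import *
st=r.sense();show(st);print(plan(st,[498,-245,260],0))
E
```

```text
t 1.82 tcp [ 449.6  -113.12  272.16] [-9.015e+01 -4.000e-02 -2.400e-01] F [-0.27  0.37  0.74] M [ 0.05 -0.06  0.01] gap 85.5
([0.1632, 0.0418, -0.4388], [0.0017, -0.0027, 0.0004])
```

>>> {"fn": "move_arm", "kwargs": {"linear": [[0.163,0.042,-0.439],[0.163,0.042,-0.439],[0.163,0.042,-0.439],[0.163,0.042,-0.439],[0.163,0.042,-0.439],[0.163,0.042,-0.439]], "twist": [[0,-0.003,0],[0,-0.003,0],[0,-0.003,0],[0,-0.003,0],[0,-0.003,0],[0,-0.003,0]], "hand": [1,1,1,1,1,1]}}

```text
time: 2.32
tool_pos: [497.9, -244.8, 258.7]
tcp_rot: [-90.1, 0.1, -0.0]
ft_force: [0.9, -0.3, -0.2]
finger_gap: 85.5
```

```bash
cat >> h.py <<'E'
def wcloud(s,st,mask):
    v,u=np.nonzero(mask&(s["range_z"]>0)); z=s["range_z"][v,u]; K=s["intrinsics"]
    p=np.c_[(u-K[0,2])/K[0,0]*z,(v-K[1,2])/K[1,1]*z,z]; H=s["hand_eye"]
    q=p@H[:3,:3].T+H[:3,3]
    return Rn.from_euler("xyz",st["tcp_rot"],degrees=True).apply(q)+st["tool_pos"],u,v
E
python3 - <<'E'
from bench import r
from h import *
st=r.sense();show(st); s=r.snapshot("wrist"); np.savez("w1.npz",**s,**{"st_"+k:v for k,v in st.items()})
cv2.imwrite("pics/w1.png",s["frame"][:,:,::-1])
p,u,v=wcloud(s,st,s["frame"].max(2)<60)
m=(abs(p[:,2]-154)<6)&(abs(p[:,0]-498)<60)&(abs(p[:,1]+245)<60);p=p[m]
print(len(p),np.median(p,0),p.min(0),p.max(0),cv2.minAreaRect(p[:,:2].astype(np.float32)))
print(u[m].min(),u[m].max(),v[m].min(),v[m].max())
p,u,v=wcloud(s,st,np.ones((480,640),bool));m=(abs(p[:,2]-40)<3)&(abs(p[:,0]-498)<90)&(abs(p[:,1]+245)<90);print("chase",np.median(p[m],0),cv2.minAreaRect(p[m,:2].astype(np.float32)))
E
```

```text
t 2.32 tcp [ 497.85 -244.75  258.69] [-9.005e+01  7.000e-02 -4.000e-02] F [ 0.91 -0.31 -0.2 ] M [-0.01  0.02  0.  ] gap 85.5
1419 [ 498.81498129 -244.13257673  153.7573864 ] [ 492.67240796 -276.13409297  148.09232657] [ 506.10496892 -215.44638315  156.66030515] ((499.3847961425781, -245.79916381835938), (60.70576477050781, 13.233241081237793), 89.76390075683594)
318 336 178 257
chase [ 513.17780263 -239.20870564   40.06865279] ((498.8252868652344, -246.84368896484375), (110.26443481445312, 90.61483764648438), 3.0788142681121826)
```

View pics/w1.png

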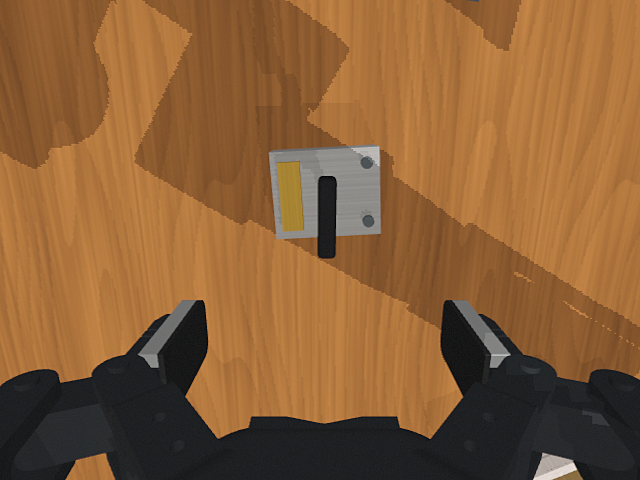

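The wrist picture shows the bar at u 318–336, v 178–257, aligned with the jaws over the block. The measured centre (499.2, -245.8, top 154) agrees with the side camera and with the expected height. I'll descend and grip.

>>> {"fn": "move_arm", "kwargs": {"linear": [[0.004,0.2,-0.003],[0.004,0.36,-0.003],[0.004,0.446,-0.003],[0.004,0.446,-0.003],[0.004,0.446,-0.003],[0.004,0.446,-0.003]], "twist": [[0,0,0],[0,0,0],[0,0,0],[0,0,0],[0,0,0],[0,0,0]], "hand": [1,1,1,1,1,1]}}

```text
time: 2.87
tool_pos: [499.6, -244.3, 127.2]
tcp_rot: [-90.1, -0.0, 0.1]
ft_force: [0.4, 0.0, 0.9]
finger_gap: 85.4
```

>>> {"fn": "move_arm", "kwargs": {"linear": [[0,0,0],[0,0,0],[0,0,0],[0,0,0],[0,0,0],[0,0,0],[0,0,0],[0,0,0],[0,0,0],[0,0,0],[0,0,0],[0,0,0]], "twist": [[0,0,0],[0,0,0],[0,0,0],[0,0,0],[0,0,0],[0,0,0],[0,0,0],[0,0,0],[0,0,0],[0,0,0],[0,0,0],[0,0,0]], "hand": [-1,-1,-1,-1,-1,-1,-1,-1,-1,-1,-1,-1], "force": 70}}

```text
time: 3.87
tool_pos: [499.6, -244.3, 127.1]
tcp_rot: [-90.1, -0.0, 0.1]
ft_force: [-0.5, -0.4, 0.0]
finger_gap: -0.1
```

```bash
python3 - <<'E'
from bench import r
from h import *
st=r.sense();show(st)
E
```

```text
t 3.87 tcp [ 499.58 -244.35  127.13] [-9.009e+01 -1.000e-02  9.000e-02] F [-0.46 -0.43  0.01] M [-0.    0.04  0.  ] gap -0.1
```

The opening reads -0.1 instead of 14, so I'll look.

```bash
python3 - <<'E'
from bench import r
from h import *
s=r.snapshot("wrist"); cv2.imwrite("pics/w2.png",s["frame"][:,:,::-1])
t=r.snapshot("side"); np.savez("side2.npz",**t)
cv2.imwrite("pics/w2.png",np.hstack([s["frame"][:,140:500],cv2.resize(t["frame"][290:480,330:510],None,fx=2.4,fy=2.5263)])[:,:,::-1])
E
```

```text
(no output)
```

View pics/w2.png

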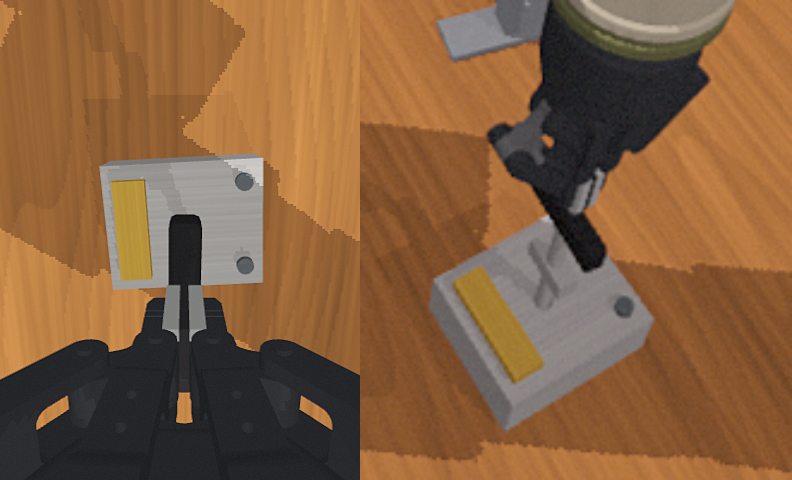

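```bash
python3 - <<'E'
from bench import r
from h import *
st=r.sense(); s=r.snapshot("wrist")
p,u,v=wcloud(s,st,np.ones((480,640),bool)); P=np.full((480,640,3),np.nan); P[v,u]=p
for vv in (225,255,275,283,290,300,315,330,350,370,385,410):
    print(vv,[tuple(P[vv,uu].round(0).tolist()) for uu in (300,312,320,324,328,338,350)])
t=dict(np.load("side2.npz")); a=cloud(t,t["frame"].max(2)<60)
a=a[(abs(a[:,0]-500)<60)&(abs(a[:,1]+245)<60)&(a[:,2]<175)]
for z in range(120,176,6):
    q=a[abs(a[:,2]-z)<3]
    if len(q):print(z,len(q),q.min(0).round(),q.max(0).round())
E
```

```text
225 [(482.0, -245.0, 40.0), (494.0, -217.0, 152.0), (497.0, -216.0, 153.0), (499.0, -216.0, 153.0), (501.0, -216.0, 153.0), (505.0, -216.0, 154.0), (517.0, -245.0, 40.0)]
255 [(482.0, -267.0, 41.0), (494.0, -229.0, 154.0), (497.0, -229.0, 154.0), (499.0, -229.0, 153.0), (501.0, -229.0, 154.0), (505.0, -229.0, 154.0), (518.0, -267.0, 41.0)]
275 [(482.0, -283.0, 40.0), (494.0, -238.0, 154.0), (497.0, -238.0, 154.0), (499.0, -237.0, 155.0), (501.0, -238.0, 154.0), (505.0, -238.0, 153.0), (518.0, -283.0, 40.0)]
283 [(482.0, -289.0, 41.0), (494.0, -242.0, 153.0), (497.0, -242.0, 153.0), (499.0, -241.0, 154.0), (501.0, -242.0, 153.0), (505.0, -242.0, 153.0), (518.0, -289.0, 40.0)]
290 [(479.0, -312.0, 0.0), (495.0, -236.0, 174.0), (498.0, -235.0, 175.0), (499.0, -236.0, 174.0), (501.0, -235.0, 176.0), (504.0, -236.0, 174.0), (521.0, -312.0, 0.0)]
300 [(490.0, -239.0, 176.0), (495.0, -235.0, 184.0), (498.0, -235.0, 184.0), (499.0, -235.0, 184.0), (501.0, -236.0, 183.0), (504.0, -235.0, 184.0), (509.0, -240.0, 174.0)]
315 [(491.0, -239.0, 187.0), (495.0, -235.0, 195.0), (498.0, -235.0, 195.0
[... 540 characters left out ...]
4.0), (500.0, -249.0, 204.0), (503.0, -234.0, 225.0), (505.0, -230.0, 231.0)]
385 [(494.0, -229.0, 238.0), (496.0, -246.0, 215.0), (498.0, -255.0, 204.0), (499.0, -254.0, 204.0), (500.0, -255.0, 203.0), (503.0, -237.0, 228.0), (505.0, -229.0, 238.0)]
410 [(494.0, -232.0, 242.0), (496.0, -253.0, 216.0), (496.0, -435.0, -1.0), (500.0, -433.0, 0.0), (503.0, -434.0, -0.0), (503.0, -254.0, 216.0), (504.0, -229.0, 245.0)]
126 1 [ 499. -249.  125.] [ 499. -249.  125.]
132 1 [ 496. -246.  132.] [ 496. -246.  132.]
138 24 [ 493. -275.  137.] [ 504. -218.  141.]
144 81 [ 492. -275.  141.] [ 502. -217.  147.]
150 85 [ 492. -275.  147.] [ 503. -225.  153.]
156 181 [ 492. -275.  153.] [ 505. -228.  158.]
```

```bash
python3 - <<'E'
from h import *
t=dict(np.load("side2.npz")); a=cloud(t,np.ones((480,640),bool))
a=a[(abs(a[:,0]-500)<25)&(abs(a[:,1]+246)<13)&(a[:,2]>100)]
for z in range(110,230,6):
    q=a[abs(a[:,2]-z)<3]
    if len(q):print(z,len(q),q.min(0).round(),q.max(0).round())
t=dict(np.load("side0.npz")); a=cloud(t,np.ones((480,640),bool))
a=a[(abs(a[:,0]-213)<90)&(abs(a[:,1]-560)<90)&(a[:,2]>130)]
print(len(a), np.sort(a[:,2])[:10].round(), a[np.argsort(a[:,2])[:5]].round())
E
```

```text
110 14 [ 496. -249.  108.] [ 502. -241.  113.]
116 15 [ 495. -249.  113.] [ 502. -241.  119.]
122 11 [ 495. -249.  119.] [ 499. -242.  125.]
128 11 [ 495. -249.  125.] [ 499. -240.  131.]
134 1 [ 496. -246.  132.] [ 496. -246.  132.]
140 21 [ 493. -258.  137.] [ 494. -235.  143.]
146 33 [ 492. -258.  143.] [ 494. -234.  149.]
152 73 [ 492. -259.  149.] [ 507. -233.  155.]
158 51 [ 493. -259.  155.] [ 505. -234.  158.]
164 1 [ 494. -249.  167.] [ 494. -249.  167.]
170 8 [ 493. -255.  168.] [ 504. -251.  173.]
176 32 [ 487. -256.  174.] [ 512. -242.  179.]
182 34 [ 486. -256.  179.] [ 513. -243.  185.]
188 42 [ 486. -255.  185.] [ 513. -245.  191.]
194 37 [ 486. -255.  191.] [ 513. -248.  197.]
200 27 [ 487. -255.  197.] [ 507. -250.  203.]
206 21 [ 485. -256.  203.] [ 514. -251.  209.]
212 47 [ 485. -258.  209.] [ 525. -250.  215.]
218 79 [ 476. -259.  215.] [ 524. -233.  221.]
224 103 [ 475. -258.  221.] [ 524. -234.  226.]
3058 [245. 246. 246. 246. 246. 247. 247. 247. 247. 247.] [[193. 517. 245.]
 [191. 518. 246.]
 [189. 518. 246.]
 [201. 512. 246.]
 [230. 601. 246.]]
```

Both cameras agree that the fingertips are about 42 mm higher than the reported TCP: tips at about 169, reported 127, and the same offset in the start picture. The jaws therefore shut just above the bar and touched nothing. I'll treat the true tip as reported TCP + 42 mm along the tool, then open, go 43 mm lower and grip.

>>> {"fn": "move_arm", "kwargs": {"linear": [[0,0,0],[0,0,0],[0,0,0],[0,0,0],[0,0,0],[0,0,0],[0,0,0],[0,0,0],[0,0,0],[0,0,0]], "twist": [[0,0,0],[0,0,0],[0,0,0],[0,0,0],[0,0,0],[0,0,0],[0,0,0],[0,0,0],[0,0,0],[0,0,0]], "hand": [1,1,1,1,1,1,1,1,1,1]}}

```text
time: 4.85
tool_pos: [499.6, -244.4, 127.2]
tcp_rot: [-90.1, -0.0, 0.1]
ft_force: [-0.4, -0.8, -0.1]
finger_gap: 85.5
```

>>> {"fn": "move_arm", "kwargs": {"linear": [[-0.001,0.05,-0.004],[-0.001,0.1,-0.004],[-0.001,0.143,-0.004],[-0.001,0.143,-0.004],[-0.001,0.143,-0.004]], "twist": [[0,0,0],[0,0,0],[0,0,0],[0,0,0],[0,0,0]], "hand": [1,1,1,1,1]}}

```text
time: 5.27
tool_pos: [498.5, -245.1, 83.3]
tcp_rot: [-90.0, 0.1, 0.1]
ft_force: [0.0, 0.4, 0.4]
finger_gap: 85.3
```

>>> {"fn": "move_arm", "kwargs": {"linear": [[0,0,0],[0,0,0],[0,0,0],[0,0,0],[0,0,0],[0,0,0],[0,0,0],[0,0,0],[0,0,0],[0,0,0],[0,0,0]], "twist": [[0,0,0],[0,0,0],[0,0,0],[0,0,0],[0,0,0],[0,0,0],[0,0,0],[0,0,0],[0,0,0],[0,0,0],[0,0,0]], "hand": [-1,-1,-1,-1,-1,-1,-1,-1,-1,-1,-1], "force": 70}}

```text
time: 6.18
tool_pos: [499.0, -245.3, 83.8]
tcp_rot: [-90.0, 0.0, 0.1]
ft_force: [0.2, -0.6, 5.0]
finger_gap: 13.0
```

```bash
python3 - <<'E'
from bench import r
from h import *
st=r.sense();show(st)
E
```

```text
t 6.18 tcp [ 498.95 -245.32   83.82] [-9.005e+01  4.000e-02  9.000e-02] F [ 0.24 -0.59  4.99] M [ 0.01 -0.21  0.03] gap 13.0
```

>>> {"fn": "move_arm", "kwargs": {"linear": [[0,-0.05,0],[0,-0.12,0],[0,-0.25,0],[0,-0.4,0],[0,-0.4,0],[0,-0.4,0]], "twist": [[0,0,0],[0,0,0],[0,0,0],[0,0,0],[0,0,0],[0,0,0]], "hand": [-1,-1,-1,-1,-1,-1]}}

```text
time: 6.68
tool_pos: [500.5, -246.2, 206.8]
tcp_rot: [-90.2, -0.2, 0.1]
ft_force: [-0.1, -0.1, -4.5]
finger_gap: 13.2
```

```bash
python3 - <<'E'
from bench import r
from h import *
st=r.sense();show(st);print(plan(st,[430,40,204],-8.5))
E
```

```text
t 6.68 tcp [ 500.51 -246.18  206.85] [-90.21  -0.21   0.1 ] F [-0.06 -0.07 -4.51] M [ 0.01 -0.04 -0.03] gap 13.2
([-0.2334, 0.0051, 0.9544], [0.0022, 0.0955, 0.0025])
```

The key is held: the gap is 13 mm and about 4 N hangs on the wrist. Next I'll carry it round in front of the rack.

>>> {"fn": "move_arm", "kwargs": {"linear": [[-0.12,0,0.1],[-0.233,0,0.2],[-0.233,0.005,0.32],[-0.233,0.005,0.45],[-0.233,0.005,0.58],[-0.233,0.005,0.7],[-0.233,0.005,0.82],[-0.233,0.005,0.9],[-0.233,0.005,0.954],[-0.233,0.005,0.954],[-0.233,0.005,0.954]], "twist": [[0,0,0],[0,0,0],[0,0,0],[0,0.02,0],[0,0.05,0],[0,0.07,0],[0,0.095,0],[0.002,0.095,0.002],[0.002,0.095,0.002],[0.002,0.095,0.002],[0.002,0.095,0.002]], "hand": [-1,-1,-1,-1,-1,-1,-1,-1,-1,-1,-1]}}

```text
time: 7.6
tool_pos: [428.6, 40.5, 201.4]
tcp_rot: [-90.1, 0.2, -8.3]
ft_force: [-0.5, -0.9, -3.8]
finger_gap: 12.9
```

```bash
python3 - <<'E'
from bench import r
from h import *
st=r.sense();show(st);print(plan(st,[510,180,204],-8.5))
E
```

```text
t 7.60 tcp [428.55  40.5  201.41] [-90.06   0.21  -8.33] F [-0.52 -0.94 -3.84] M [-0.03 -0.01 -0.  ] gap 12.9
([0.2013, -0.0099, 0.4994], [0.0007, 0.0019, -0.0023])
```

>>> {"fn": "move_arm", "kwargs": {"linear": [[0.05,-0.01,0.15],[0.1,-0.01,0.28],[0.15,-0.01,0.4],[0.201,-0.01,0.5],[0.201,-0.01,0.5],[0.201,-0.01,0.5],[0.201,-0.01,0.5]], "twist": [[0,0,0],[0,0,0],[0,0,0],[0,0.002,0],[0,0.002,-0.002],[0,0.002,-0.002],[0,0.002,-0.002]], "hand": [-1,-1,-1,-1,-1,-1,-1]}}

```text
time: 8.18
tool_pos: [509.3, 178.8, 202.2]
tcp_rot: [-90.2, 0.2, -8.5]
ft_force: [0.9, -0.4, -3.0]
finger_gap: 13.0
```

```bash
python3 - <<'E'
from bench import r
from h import *
st=r.sense();show(st); s=r.snapshot("wrist"); np.savez("w3.npz",**s,**{"st_"+k:v for k,v in st.items()})
t=r.snapshot("side"); np.savez("side3.npz",**t)
x=cv2.resize(t["frame"][90:280,290:450],None,fx=2.5,fy=2.5)
x=np.vstack([x,np.zeros((5,400,3),np.uint8)])
cv2.imwrite("pics/w3.png",s["frame"][:,:,::-1]);cv2.imwrite("pics/s3.png",x[:,:,::-1])
E
```

```text
t 8.18 tcp [509.25 178.82 202.22] [-90.18   0.2   -8.53] F [ 0.94 -0.42 -2.97] M [-0.03  0.04 -0.01] gap 13.0
```

View pics/w3.png

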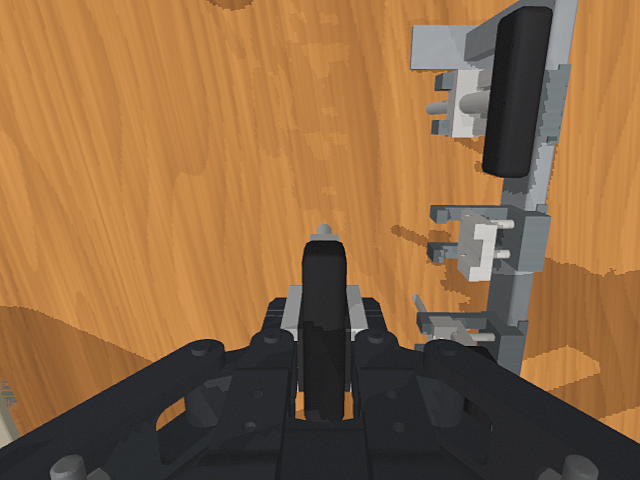

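View pics/s3.png

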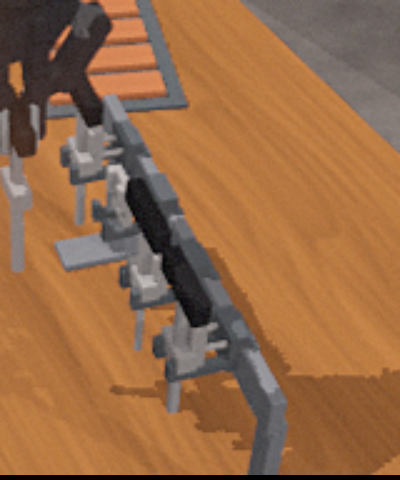

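The wrist view shows the empty hook plainly. Its prongs are at v≈210 and 250, its lips at u≈430–445 and its white sprung plate at u≈462–495. A neighbour's bar is at (515,90), and the held key's bar is at u 303–345, v 240–390. The side view shows the key hanging straight in the jaws.

```bash
python3 - <<'E'
from h import *
d=dict(np.load("w3.npz")); st={k[3:]:v for k,v in d.items() if k.startswith("st_")}
p,u,v=wcloud(d,st,np.ones((480,640),bool)); P=np.full((480,640,3),np.nan); P[v,u]=p
f=d["frame"]; L=lambda c:np.degrees(np.arctan2(*c))
# neighbour bar top (upper) and held bar
for nm,(u0,u1,v0,v1),h in (("nb",(478,556,0,180),226),("held",(298,350,235,400),None)):
    m=np.zeros((480,640),bool);m[v0:v1,u0:u1]=f[v0:v1,u0:u1].max(2)<75
    q=P[m];q=q[np.isfinite(q[:,0])]; zt=np.percentile(q[:,2],[5,50,95]); print(nm,"z",zt.round(1))
    h0=h or np.median(q[:,2]);q=q[abs(q[:,2]-h0)<4]
    (c,sz,a)=cv2.minAreaRect(q[:,:2].astype(np.float32)); print("  ",np.round(c,1),np.round(sz,1),round(a,2),len(q),q.min(0).round(),q.max(0).round())
th=np.radians(-8.5);X=np.array([np.cos(th),np.sin(th)]);Y=np.array([-np.sin(th),np.cos(th)])
# rail edge/angle: grey pixels z~160
m=(abs(P[...,2]-160)<3); m[:,:490]=False; q=P[m]; print("rail",len(q),cv2.minAreaRect(q[:,:2].astype(np.float32)))
Q=np.stack([P[...,:2]@X,P[...,:2]@Y,P[...,2]],-1)
print("key tcp x',y'",st["tool_pos"][:2]@X,st["tool_pos"][:2]@Y)
for vv in (206,209,212,215,222,230,240,246,250,256,262,272):
    print(vv,[tuple(Q[vv,uu].round(0).astype(int).tolist()) if np.isfinite(Q[vv,uu,0]) else None for uu in (432,437,442,448,456,465,470,480,488,494)])
for uu in (434,450,470,485): 
    print(uu,[(vv,*Q[vv,uu].round(0).astype(int).tolist()) for vv in range(202,286,3) if Q[vv,uu,2]>90])
E
```

```text
nb z [212.1 225.2 226.8]
   [595.1 244.5] [61.9 14.6] 81.12 6436 [584. 213. 222.] [606. 276. 228.]
held z [265.1 272.1 278.2]
   [509.9 182.8] [52.2 15.8] 81.86 6337 [499. 156. 268.] [520. 209. 276.]
rail 5154 ((623.8970947265625, 161.04063415527344), (256.25579833984375, 23.626466751098633), 81.06779479980469)
key tcp x',y' 477.2273018473477 252.12812680641892
206 [(542, 272, 149), (545, 272, 149), (548, 272, 149), (552, 272, 149), (557, 271, 148), (563, 271, 147), (565, 272, 149), (571, 272, 149), (577, 271, 148), (580, 271, 147)]
209 [(542, 270, 151), (543, 271, 157), (546, 272, 159), (551, 270, 152), (556, 270, 152), (561, 270, 153), (564, 270, 152), (570, 271, 154), (575, 270, 152), (579, 270, 151)]
212 [(542, 268, 151), (543, 270, 160), (545, 270, 161), (551, 269, 154), (556, 269, 153), (558, 270, 161), (561, 270, 161), (570, 269, 153), (575, 269, 153), (579, 268, 151)]
215 [(542, 266, 151), (542, 269, 161), (545, 268, 160), (552, 267, 151), (556, 267, 153), (555, 271, 171), (558, 271, 169), (570, 267, 152), (575, 267, 152), (579, 267, 152)]
222 [(585, 224, -1), (543, 264, 160)
[... 2311 characters left out ...]
4, 248, 188), (268, 553, 247, 191), (271, 553, 246, 191), (274, 553, 244, 190), (277, 554, 242, 190), (280, 553, 241, 191)]
485 [(205, 576, 271, 145), (208, 573, 271, 153), (211, 573, 269, 153), (214, 573, 267, 153), (217, 573, 266, 153), (220, 562, 271, 181), (223, 560, 270, 186), (226, 558, 270, 190), (229, 558, 269, 191), (232, 559, 267, 190), (235, 559, 265, 191), (238, 559, 263, 190), (241, 559, 262, 191), (244, 559, 261, 191), (247, 559, 259, 191), (250, 559, 258, 192), (253, 560, 256, 191), (256, 560, 254, 190), (259, 561, 252, 190), (262, 560, 251, 191), (265, 561, 249, 190), (268, 560, 248, 192), (271, 561, 246, 191), (274, 561, 244, 190), (277, 561, 242, 191), (280, 561, 241, 191)]
```

The readings agree with the drawing: prong tops at 153 (3 mm high), lip tops at 161, plate top at 191, lips 542–548 and noses at 553. That puts the real hung axis at world (586.7, 171.2) and the rack yaw at -8.9°. The held key's underside is at TCP − 5.8.

```bash
cat >> h.py <<'E'
S=np.array([586.7,171.15]);YAW=-8.9;_t=np.radians(YAW);X=np.array([np.cos(_t),np.sin(_t)]);Y=np.array([-np.sin(_t),np.cos(_t)])
def tgt(dx,under,dy=0): return [*(S+dx*X+(0.7+dy)*Y),under+5.8]
def rel(st):
    d=st["tool_pos"][:2]-S; f=st["ft_force"][:2]
    print("key rel seat x' %.2f y' %.2f underside %.2f | Fx' %.2f Fy' %.2f Fz %.2f"%(d@X,d@Y-.7,st["tool_pos"][2]-5.8,f@X,f@Y,st["ft_force"][2]),"M",st["wrist_torque"].round(2),"rot",st["tcp_rot"].round(2),"gap %.1f t %.2f"%(st["finger_gap"],st["time"]))
E
python3 - <<'E'
from bench import r
from h import *
st=r.sense();rel(st)
print(plan(st,tgt(-70,166),YAW),plan(st,tgt(-30,166),YAW))
E
```

```text
key rel seat x' -77.36 y' -5.25 underside 197.79 | Fx' -0.12 Fy' -0.19 Fz -3.38 M [-0.02 -0.03  0.  ] rot [-9.011e+01  7.000e-02 -8.590e+00] gap 13.0 t 8.28
([0.0248, 0.1059, 0.0176], [0.0012, 0.0034, -0.0008]) ([0.1581, 0.1057, 0.0168], [0.0012, 0.0034, -0.0008])
```

>>> {"fn": "move_arm", "kwargs": {"linear": [[0.025,0.04,0.017],[0.025,0.08,0.017],[0.025,0.106,0.017],[0.025,0.106,0.017],[0.06,0.106,0.017],[0.1,0.106,0.017],[0.13,0.106,0.017],[0.158,0.106,0.017],[0.158,0.106,0.017],[0.158,0.106,0.017]], "twist": [[0.001,0.0034,-0.001],[0.001,0.0034,-0.001],[0.001,0.0034,-0.001],[0.001,0.0034,-0.001],[0.001,0.0034,-0.001],[0.001,0.0034,-0.001],[0.001,0.0034,-0.001],[0.001,0.0034,-0.001],[0.001,0.0034,-0.001],[0.001,0.0034,-0.001]], "hand": [-1,-1,-1,-1,-1,-1,-1,-1,-1,-1]}}

```text
time: 9.12
tool_pos: [557.2, 176.3, 171.7]
tcp_rot: [-90.0, 0.0, -8.9]
ft_force: [0.1, 0.2, -4.3]
finger_gap: 12.9
```

```bash
python3 - <<'E'
from bench import r
from h import *
st=r.sense();rel(st); s=r.snapshot("wrist"); st2=r.sense(); rel(st2); np.savez("w4.npz",**s,**{"st_"+k:v for k,v in st.items()})
cv2.imwrite("pics/w4.png",s["frame"][100:480,200:640][:,:,::-1])
print(plan(st2,tgt(-12,166),YAW))
p,u,v=wcloud(s,st,np.ones((480,640),bool)); P=np.full((480,640,3),np.nan); P[v,u]=p
d=P[...,:2]-S; a=d@X; b=d@Y; z=P[...,2]
for nm,lo,hi,x0,x1 in (("lips",158.5,164,-15,-5),("plate top",188,194,-6,8),("prong top",150,156,-7,0)):
    m=(z>lo)&(z<hi)&(a>x0)&(a<x1)&(abs(b)<20)
    if m.sum(): print(nm,m.sum(),"z",np.median(z[m]).round(1),"x'",np.percentile(a[m],[2,98]).round(1),"y'",np.percentile(b[m],[1,99]).round(1), "y hist",np.histogram(b[m],np.arange(-18,19,2))[0])
m=(z>225)&(z<243)&(abs(a+30)<12)&(s["frame"].max(2)<70)
q=P[m]; print("held bar",np.median(z[m]),"x'",np.percentile(a[m],[2,98]).round(1),"y'",np.percentile(b[m],[1,99]).round(1))
E
```

```text
key rel seat x' -29.99 y' -0.17 underside 165.87 | Fx' 0.04 Fy' 0.18 Fz -4.33 M [-0.04 -0.01  0.03] rot [-90.03   0.    -8.93] gap 12.9 t 9.12
key rel seat x' -30.34 y' -0.06 underside 165.80 | Fx' 0.33 Fy' 0.68 Fz -3.68 M [-0.05  0.02 -0.02] rot [-9.003e+01  2.000e-02 -8.910e+00] gap 13.1 t 9.17
([0.0611, -0.0007, 0.0002], [0.0003, -0.0001, -0.0002])
lips 368 z 160.7 x' [-12.9  -7.1] y' [-16.4  15.6] y hist [10 33 34 43 52  0  0  0  0  0  0  0  8 45 49 45 49  0]
plate top 1234 z 190.6 x' [-2.   7.9] y' [-15.5  15.2] y hist [  0  69  95  93 107  70  48  55  52  52  57  53  80 102 107 108  86   0]
prong top 374 z 152.7 x' [-6.4 -0.1] y' [-16.7  15.7] y hist [13 40 39 38 56  0  0  0  0  0  0  0 11 44 37 43 53  0]
held bar 241.42549820686654 x' [-36.6 -23.6] y' [-28.3  30.2]
```

View pics/w4.png

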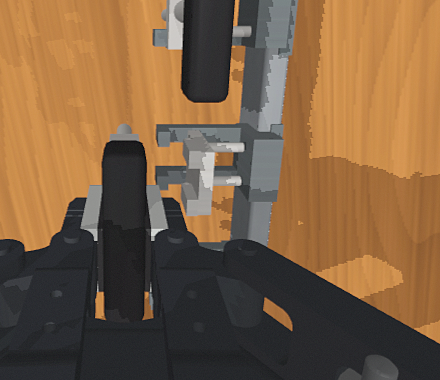

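The wrist view (crop) shows the lips and plate straight ahead of the held bar (bar at crop (125,225), plate at (200,185)). Lip top reads 160.7, lips -12.9 to -7.1, hook centre y' -0.4, and the key about -0.6. That is aligned, so I'll go in and feel for the noses.

>>> {"fn": "move_arm", "kwargs": {"linear": [[0.02,0,0],[0.04,0,0],[0.061,0,0],[0.061,0,0],[0.061,0,0]], "twist": [[0,0,0],[0,0,0],[0,0,0],[0,0,0],[0,0,0]], "hand": [-1,-1,-1,-1,-1], "force": 90}}

```text
time: 9.58
tool_pos: [575.2, 173.5, 171.5]
tcp_rot: [-90.0, 0.0, -8.9]
ft_force: [0.2, 0.2, -4.0]
finger_gap: 13.0
```

```bash
python3 - <<'E'
from bench import r
from h import *
st=r.sense();rel(st);print(plan(st,tgt(-6,166),YAW))
E
```

```text
key rel seat x' -11.69 y' -0.13 underside 165.71 | Fx' 0.18 Fy' 0.21 Fz -4.04 M [-0.01 -0.01 -0.01] rot [-9.003e+01  2.000e-02 -8.930e+00] gap 13.0 t 9.58
([0.019, -0.001, 0.0004], [0.0003, -0.0003, -0.0003])
```

>>> {"fn": "move_arm", "kwargs": {"linear": [[0.005,0,0],[0.01,0,0],[0.015,0,0],[0.019,0,0],[0.019,0,0],[0.019,0,0]], "twist": [[0,0,0],[0,0,0],[0,0,0],[0,0,0],[0,0,0],[0,0,0]], "hand": [-1,-1,-1,-1,-1,-1]}}

```text
time: 10.08
tool_pos: [580.6, 172.7, 171.4]
tcp_rot: [-90.0, 0.1, -8.9]
ft_force: [-3.8, 0.9, -2.2]
finger_gap: 12.6
```

```bash
python3 - <<'E'
from bench import r
from h import *
st=r.sense();rel(st);print(plan(st,tgt(-2,166),YAW))
E
```

```text
key rel seat x' -6.26 y' -0.11 underside 165.65 | Fx' -3.88 Fy' 0.35 Fz -2.23 M [0.02 0.69 0.  ] rot [-9.003e+01  6.000e-02 -8.920e+00] gap 12.6 t 10.08
([0.0142, -0.0012, 0.0004], [0.0004, -0.0002, -0.0006])
```

>>> {"fn": "move_arm", "kwargs": {"linear": [[0.004,0,0],[0.008,0,0],[0.012,0,0],[0.016,0,0],[0.02,0,0],[0.02,0,0],[0.02,0,0]], "twist": [[0,0,0],[0,0,0],[0,0,0],[0,0,0],[0,0,0],[0,0,0],[0,0,0]], "hand": [-1,-1,-1,-1,-1,-1,-1]}}

```text
time: 10.67
tool_pos: [586.3, 171.8, 171.4]
tcp_rot: [-90.0, 0.1, -8.9]
ft_force: [-4.9, 0.8, -1.2]
finger_gap: 12.2
```

```bash
python3 - <<'E'
from bench import r
from h import *
st=r.sense();rel(st);print(plan(st,tgt(2.5,166),YAW))
E
```

```text
key rel seat x' -0.45 y' -0.11 underside 165.63 | Fx' -5.00 Fy' -0.02 Fz -1.25 M [ 0.08  1.09 -0.01] rot [-9.004e+01  9.000e-02 -8.920e+00] gap 12.2 t 10.67
([0.0098, -0.0012, 0.0004], [0.0004, -0.0002, -0.001])
```

```bash
cat >> h.py <<'E'
def look(r,name):
    st=r.sense(); s=r.snapshot("wrist"); rel(st)
    cv2.imwrite(f"pics/{name}.png",s["frame"][:,:,::-1])
    p,u,v=wcloud(s,st,np.ones((480,640),bool)); P=np.full((480,640,3),np.nan); P[v,u]=p
    d=P[...,:2]-S; a=d@X; b=d@Y; z=P[...,2]
    m=(z>187)&(z<195)&(a>-6)&(a<25)&(abs(b)<17)
    if m.sum(): print("plate top",m.sum(),"z %.1f"%np.median(z[m]),"x'",np.percentile(a[m],[2,98]).round(1),"y'",np.percentile(b[m],[1,99]).round(1))
    k=(d@X)-(st["tool_pos"][:2]-S)@X; m=(s["frame"].max(2)<70)&(abs(k)<14)&(b>12)&(b<34)&(z>195)&(z<260)
    if m.sum():
        c=np.linalg.lstsq(np.c_[k[m],np.ones(m.sum())],z[m],rcond=None)[0]
        print("held bar n",m.sum(),"z %.1f"%np.median(z[m]),"x' rel tcp",np.percentile(k[m],[2,98]).round(1),"y'max %.1f"%np.percentile(b[m],99),"tilt deg %.1f"%np.degrees(np.arctan(c[0])))
    return s,st
E
python3 - <<'E'
from bench import r
from h import *
look(r,"w5")
E
```

```text
key rel seat x' -0.45 y' -0.11 underside 165.63 | Fx' -5.00 Fy' -0.02 Fz -1.25 M [ 0.08  1.09 -0.01] rot [-9.004e+01  9.000e-02 -8.920e+00] gap 12.2 t 10.67
plate top 622 z 190.7 x' [ 9.  16.8] y' [-5.3 15.2]
held bar n 3084 z 240.9 x' rel tcp [-6.7  6.7] y'max 30.4 tilt deg -0.7
```

View pics/w5.png

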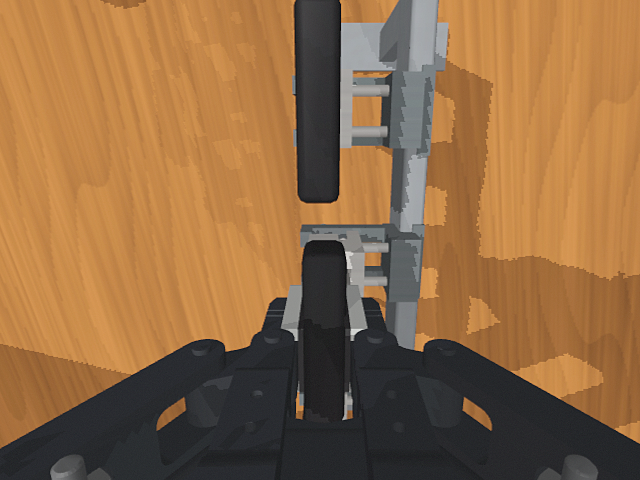

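The view shows the held bar (u 303–345) in line behind the neighbour's, with a clear gap at v 202–240, and the plate pushed back about 8 mm. The shoulder needs about 2.5 mm more.

>>> {"fn": "move_arm", "kwargs": {"linear": [[0.003,0,0],[0.006,0,0],[0.0085,0,0],[0.0085,0,0],[0.0085,0,0]], "twist": [[0,0,0],[0,0,0],[0,0,0],[0,0,0],[0,0,0]], "hand": [-1,-1,-1,-1,-1]}}

```text
time: 11.13
tool_pos: [588.5, 171.5, 171.4]
tcp_rot: [-90.0, 0.1, -8.9]
ft_force: [-6.1, 0.4, -0.7]
finger_gap: 12.7
```

```bash
python3 - <<'E'
from bench import r
from h import *
st=r.sense();rel(st);print(plan(st,tgt(2,160),YAW))
E
```

```text
key rel seat x' 1.72 y' -0.12 underside 165.59 | Fx' -6.08 Fy' -0.52 Fz -0.74 M [ 0.06  1.22 -0.02] rot [-90.04   0.15  -8.92] gap 12.7 t 11.13
([0.001, 0.0186, 0.0004], [0.0005, -0.0002, -0.0017])
```

>>> {"fn": "move_arm", "kwargs": {"linear": [[0.001,0.004,0],[0.001,0.008,0],[0.001,0.012,0],[0.001,0.016,0],[0.001,0.02,0],[0.001,0.024,0],[0.001,0.024,0]], "twist": [[0,0,0],[0,0,0],[0,0,0],[0,0,0],[0,0,0],[0,0,0],[0,0,0]], "hand": [-1,-1,-1,-1,-1,-1,-1]}}

```text
time: 11.72
tool_pos: [588.4, 171.7, 164.1]
tcp_rot: [-90.0, 0.2, -8.9]
ft_force: [-6.2, 1.8, -1.7]
finger_gap: 12.2
```

```bash
python3 - <<'E'
from bench import r
from h import *
st=r.sense();rel(st);print(plan(st,tgt(1.5,155),YAW))
E
```

```text
key rel seat x' 1.63 y' 0.09 underside 158.32 | Fx' -6.40 Fy' 0.78 Fz -1.74 M [0.17 1.14 0.02] rot [-90.03   0.2   -8.9 ] gap 12.2 t 11.72
([-0.0004, 0.0111, -0.0003], [0.0003, -0.0, -0.0022])
```

Below lip height with no bearing force, so the shoulder is behind the lips. I'll keep lowering in fine steps.

>>> {"fn": "move_arm", "kwargs": {"linear": [[0,0.003,0],[0,0.006,0],[0,0.009,0],[0,0.012,0],[0,0.012,0]], "twist": [[0,0,0],[0,0,0],[0,0,0],[0,0,0],[0,0,0]], "hand": [-1,-1,-1,-1,-1]}}

```text
time: 12.13
tool_pos: [588.3, 171.7, 160.3]
tcp_rot: [-90.0, 0.2, -8.9]
ft_force: [-4.1, 0.7, -3.6]
finger_gap: 12.5
```

```bash
python3 - <<'E'
from bench import r
from h import *
st=r.sense();rel(st);print(plan(st,tgt(1,153),YAW))
E
```

```text
key rel seat x' 1.51 y' 0.11 underside 154.52 | Fx' -4.20 Fy' 0.09 Fz -3.58 M [0.14 0.77 0.05] rot [-90.03   0.21  -8.9 ] gap 12.5 t 12.13
([-0.0017, 0.0051, -0.0004], [0.0004, -0.0, -0.0024])
```

The push fell from 6.4 to 4.2 N, which is 5 mm of spring: the noses have snapped over. I'll lower until it bears on the prongs.

>>> {"fn": "move_arm", "kwargs": {"linear": [[0,0.0015,0],[0,0.003,0],[0,0.004,0],[0,0.004,0]], "twist": [[0,0,0],[0,0,0],[0,0,0],[0,0,0]], "hand": [-1,-1,-1,-1]}}

```text
time: 12.47
tool_pos: [588.4, 171.7, 159.3]
tcp_rot: [-90.0, 0.2, -8.9]
ft_force: [-5.4, 0.9, -1.9]
finger_gap: 12.6
```

```bash
python3 - <<'E'
from bench import r
from h import *
st=r.sense();rel(st)
E
```

```text
key rel seat x' 1.61 y' 0.12 underside 153.47 | Fx' -5.50 Fy' 0.02 Fz -1.89 M [0.11 0.84 0.03] rot [-90.03   0.2   -8.9 ] gap 12.6 t 12.47
```

>>> {"fn": "move_arm", "kwargs": {"linear": [[0,0.001,0],[0,0.002,0],[0,0.003,0],[0,0.003,0]], "twist": [[0,0,0],[0,0,0],[0,0,0],[0,0,0]], "hand": [-1,-1,-1,-1]}}

```text
time: 12.8
tool_pos: [588.6, 171.7, 158.7]
tcp_rot: [-90.0, 0.2, -8.9]
ft_force: [-4.7, -0.2, 1.0]
finger_gap: 12.7
```

```bash
python3 - <<'E'
from bench import r
from h import *
st=r.sense();rel(st)
E
```

```text
key rel seat x' 1.74 y' 0.17 underside 152.91 | Fx' -4.65 Fy' -0.96 Fz 1.02 M [0.08 0.96 0.04] rot [-90.02   0.18  -8.9 ] gap 12.7 t 12.80
```

>>> {"fn": "move_arm", "kwargs": {"linear": [[0,0.001,0],[0,0.002,0],[0,0.002,0]], "twist": [[0,0,0],[0,0,0],[0,0,0]], "hand": [-1,-1,-1]}}

```text
time: 13.05
tool_pos: [588.6, 171.7, 158.6]
tcp_rot: [-90.0, 0.2, -8.9]
ft_force: [-5.6, 0.0, 1.8]
finger_gap: 12.4
```

```bash
python3 - <<'E'
from bench import r
from h import *
look(r,"w6")
rel(r.sense())
E
```

```text
key rel seat x' 1.79 y' 0.16 underside 152.85 | Fx' -5.54 Fy' -0.82 Fz 1.83 M [0.06 1.22 0.06] rot [-90.02   0.16  -8.9 ] gap 12.4 t 13.05
plate top 198 z 190.5 x' [11. 14.] y' [ 5.2 14.8]
held bar n 3145 z 228.1 x' rel tcp [-6.7  6.8] y'max 30.6 tilt deg -1.3
key rel seat x' 1.80 y' 0.16 underside 152.86 | Fx' -6.19 Fy' -0.75 Fz 2.29 M [0.03 1.23 0.02] rot [-90.01   0.16  -8.9 ] gap 12.9 t 13.10
```

>>> {"fn": "move_arm", "kwargs": {"linear": [[-0.002,0,0],[-0.004,0,0],[-0.005,0,0],[-0.005,0,0]], "twist": [[0,0,0],[0,0,0],[0,0,0],[0,0,0]], "hand": [-1,-1,-1,-1]}}

```text
time: 13.43
tool_pos: [587.4, 171.9, 158.7]
tcp_rot: [-90.0, 0.1, -8.9]
ft_force: [-2.3, 0.4, -1.4]
finger_gap: 12.6
```

```bash
python3 - <<'E'
from bench import r
from h import *
look(r,"w7")
E
```

```text
key rel seat x' 0.52 y' 0.17 underside 152.89 | Fx' -2.34 Fy' -0.00 Fz -1.45 M [0.03 0.41 0.06] rot [-90.01   0.12  -8.9 ] gap 12.6 t 13.43
plate top 218 z 190.6 x' [ 9.5 13.1] y' [ 5.  14.9]
held bar n 3143 z 228.2 x' rel tcp [-6.7  6.7] y'max 30.6 tilt deg -0.4
```

View pics/w7.png

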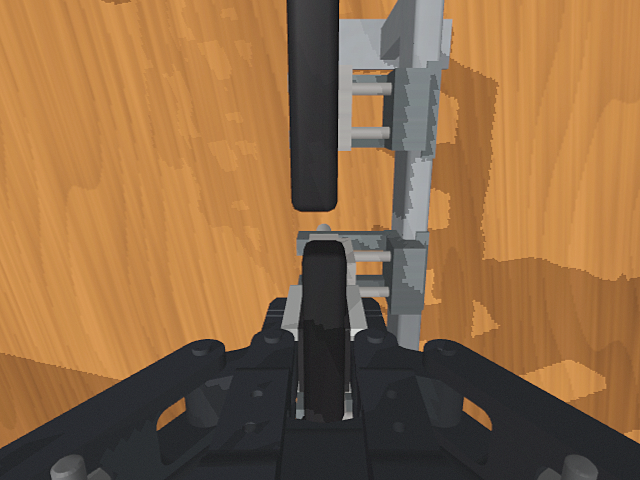

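The plate stands about 4.8 mm back, which matches snapped over. The bar top is at 228 (prong top 152.5 + 76), and the neighbour is clear at v<210. I'll press down once more to confirm before releasing.

>>> {"fn": "move_arm", "kwargs": {"linear": [[0,0.002,0],[0,0.003,0],[0,0.004,0],[0,0.004,0]], "twist": [[0,0,0],[0,0,0],[0,0,0],[0,0,0]], "hand": [-1,-1,-1,-1]}}

```text
time: 13.82
tool_pos: [587.5, 171.9, 158.6]
tcp_rot: [-90.0, 0.1, -8.9]
ft_force: [-5.1, -0.9, 5.1]
finger_gap: 12.5
```

```bash
python3 - <<'E'
from bench import r
from h import *
rel(r.sense())
E
```

```text
key rel seat x' 0.71 y' 0.20 underside 152.81 | Fx' -4.94 Fy' -1.71 Fz 5.06 M [-0.1   1.16 -0.02] rot [-9.00e+01  8.00e-02 -8.91e+00] gap 12.5 t 13.82
```

It bears rigidly: about 9 N with no further descent. The key is home, so I'll let go.

>>> {"fn": "move_arm", "kwargs": {"linear": [[0,0,0],[0,0,0],[0,0,0],[0,0,0],[0,0,0],[0,0,0],[0,0,0],[0,0,0]], "twist": [[0,0,0],[0,0,0],[0,0,0],[0,0,0],[0,0,0],[0,0,0],[0,0,0],[0,0,0]], "hand": [0.1,0.1,0.1,0.1,0.1,0.1,0.1,0.1]}}

```text
time: 14.48
tool_pos: [587.5, 171.9, 158.5]
tcp_rot: [-90.0, 0.1, -8.9]
ft_force: [-0.8, 1.0, 0.6]
finger_gap: 47.0
```

```bash
python3 - <<'E'
from bench import r
from h import *
look(r,"w8")
E
```

```text
key rel seat x' 0.70 y' 0.21 underside 152.74 | Fx' -0.94 Fy' 0.91 Fz 0.58 M [ 0.05 -0.06 -0.02] rot [-90.     0.09  -8.9 ] gap 47.0 t 14.48
plate top 690 z 190.6 x' [ 9.  12.9] y' [-14.8  14.8]
held bar n 3031 z 228.1 x' rel tcp [-7.   5.9] y'max 30.6 tilt deg -1.2
```

Free: forces near zero, bar still at 228 and plate back edge at 12.9. I'll rise straight up and check.

>>> {"fn": "move_arm", "kwargs": {"linear": [[0,-0.03,0],[0,-0.08,0],[0,-0.18,0],[0,-0.3,0],[0,-0.4,0],[0,-0.4,0],[0,-0.4,0]], "twist": [[0,0,0],[0,0,0],[0,0,0],[0,0,0],[0,0,0],[0,0,0],[0,0,0]], "hand": [0.1,0.1,0.1,0.1,0.1,0.1,0.1]}}

```text
time: 15.12
tool_pos: [589.4, 172.2, 282.7]
tcp_rot: [-89.9, -0.3, -8.9]
ft_force: [0.2, 0.2, -0.6]
finger_gap: 47.0
```

```bash
python3 - <<'E'
from bench import r
from h import *
s,st=look(r,"w9")
p,u,v=wcloud(s,st,s["frame"].max(2)<75)
d=p[:,:2]-S; a=d@X;b=d@Y
for c in (74,0,-74):
    m=(abs(b-c)<36)&(abs(a)<15)&(p[:,2]>221)&(p[:,2]<234)
    if m.sum()>50: print(c,m.sum(),"z %.1f"%np.median(p[m,2]),"x'",np.percentile(a[m],[2,98]).round(1),"y'",np.percentile(b[m],[1,99]).round(1),cv2.minAreaRect(p[m,:2].astype(np.float32)))
E
```

```text
key rel seat x' 2.46 y' 0.77 underside 276.89 | Fx' 0.14 Fy' 0.24 Fz -0.61 M [ 0.   -0.   -0.01] rot [-89.87  -0.26  -8.91] gap 47.0 t 15.12
plate top 322 z 190.7 x' [ 7.7 12.8] y' [-15.2  14.5]
held bar n 707 z 228.3 x' rel tcp [-8.5  3.8] y'max 30.3 tilt deg -1.5
74 2471 z 225.8 x' [-8.8  3.8] y' [ 44.1 103.4] ((595.26611328125, 244.4111785888672), (60.77947235107422, 13.32431697845459), 81.19158935546875)
0 2009 z 228.4 x' [-6.3  6.4] y' [-29.5  30.2] ((586.5148315429688, 170.93600463867188), (61.420780181884766, 13.168575286865234), 81.30426788330078)
-74 1611 z 225.8 x' [-8.9  4. ] y' [-103.   -43.6] ((572.664794921875, 98.70292663574219), (61.673526763916016, 13.437789916992188), 81.1854476928711)
```

View pics/w9.png

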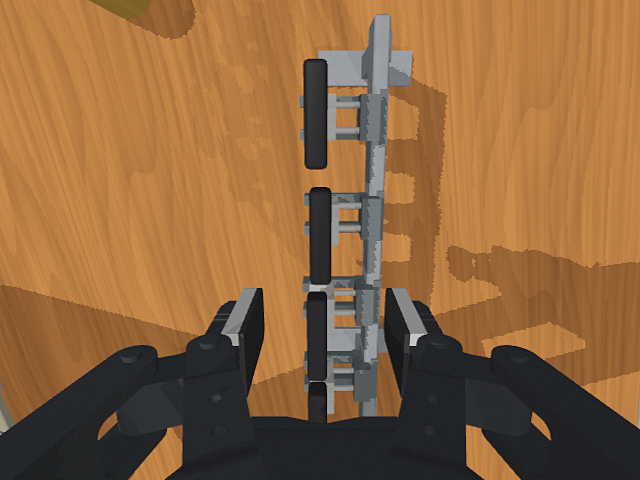

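The key hangs in its hook: bar at u 310–330, v 188–283, centre within 0.3 mm of the seat, and top at 228.4, just where the raised hook puts it. The neighbours' bars stand as before, and the gripper is clear.

```bash
python3 -c "
from bench import r
print(r.hand_in())"
```

```text
the job is handed in; nothing more can be done
None
```

The T-handle key is hanging in the empty hook, fully down on the prongs with the sprung plate snapped over it. The job was handed in after about 15 s of robot time.

- **Hook setting:** the wrist camera found the hook about 3 mm high, and feeling the noses confirmed its position.
- **Hanging it:** I pushed the plate back about 10.5 mm at roughly 6 N. While lowering, the push fell from 6.4 to 4.2 N, which is the snap. The key then bore rigidly on the prongs at about 9 N before I let go. The largest force I read against the hook was about 9 N, but I only read forces between moves.
- **Last checks:** the released bar is within 0.3 mm of the seat. Its top is at 228.4 mm, against about 228.7 expected. The plate is about 4.5 mm back by camera, against 4 expected. The two nearest neighbours, one either side, are where they were.
- **Not re-measured:** the far neighbour and the foil roll. The gripper and key were never near either, and the forces read after letting go and rising were close to zero.

**What disagreed:**
- The fingertips sit about 42 mm higher than the reported TCP. My first grip therefore closed on air just above the bar, touching nothing. I corrected for the offset and gripped again.
- The scene camera disagreed with the other two by several mm, so I relied on the wrist camera.
- The sideways push reading also rose again, to about 5–6 N, while the key was bearing on the prongs. I put that down to friction.

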